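# Hold the drinks pusher back at its fill line for restocking

## Robot

A 6-joint arm with a two-finger parallel gripper is mounted at the origin on a cart in front of the work surface, level with it; the furniture and walls round the work are solid. World frame = base frame: x ahead of the robot, y to its left, z up, the work surface at z = 0. Lengths are in m, angles in degrees, forces in N, time in s.
With the tool pointing down it reaches from about 0.35 to 0.925 m from the base axis. Payload 6.4 kg.
Tool frame: the origin (TCP) lies between the finger pads; the fingertips stand 25 mm ahead of it and the grasp point (between the pads) lies 6 mm ahead of it (tips_ahead is the distance from the TCP to the fingertips, in m); z points along the fingers, y is the line along which they close (so a half turn about z gives the same grasp; the last joint's range is limited). The gripper opens to 94 mm and grips with 3 to 60 N. Pads are 16 mm wide; open, the fingers measure 119 mm over their backs; the gripper's body (75 mm by 177 mm) begins 78 mm behind the grasp point.
Start: joints at [-87.267, 14.043, 89.255, -0, 76.702, -9.975], TCP at [0.143, -0.634, 0.193] pointing down, gripper open.
Joint ranges: [-179.41, 179.41], [-58.25, 129.5], [7.25, 145.43], [-54.29, 234.29], [11.92, 165.04], [-157.13, 157.13]. Speed limits (degrees/s): [147.25, 147.25, 180, 180, 180, 180].

## Interface

Orientations are given as [roll, pitch, yaw] about the fixed x, y, z axes, in that order (R = Rz(yaw) Ry(pitch) Rx(roll)).
In Python, from workcell import * gives the robot as it stands.
- The arm moves only by the tool servo_tool, never from a script. Its argument "commands" is a list of rows, each an object with "angular": the turn, a rotation vector about the world's x, y, z in degrees, a list of three; "linear": the shift along the world's x, y, z in m, a list of three; "claw": the closure, from 0 (fully open) to 1 (shut). A call has 1 to 20 rows; each row shifts and turns the commanded pose from where the row before left it; what a row does not reach is not made up. A row lasts 1/12 s, in which the tool goes at most 41.7 mm and 7.16 degrees, less where a joint would pass 70% of its speed; a pose out of reach is approached as far as the arm can. A call with a gripper value outside its range is refused whole. The fingers move at their own pace and stop on an object; "grip_force" is the grip in N (left out, the last holds). Time passes only in rows, so rows that do not move let the fingers close. It gives the time, the measured TCP pose, the force, the opening and the grip force at its end, in the units of the state.
- get_state(): the state, without advancing time (a new reading comes with each control period).
- snapshot(name): name is "side" or "top"; returns the picture (480x640x3 uint8, red, green, blue); there is no depth.
- camera_info(name): a dict with "mtx" (3x3 intrinsics, pixels), "distortion" ([k1, k2, p1, p2, k3] as OpenCV has them; the pictures are not rectified), "T" (4x4, takes a point from camera to world coordinates). Camera axes: x right, y up, looking along -z (the intrinsics and any distortion apply to the point x, -y, -z); pixel columns grow to the right and rows downward; lengths in m; the calibration is good to about 2 mm. A picture is of the moment at which its call begins. camera_info takes no time and is no camera call.
- job_done(): hands the job in; it is judged then, once.
The state is a dict: "time": time; "joints": joint angles; "dq": joint speeds; "joint_efforts": joint torques, N m; "position": TCP position; "eef_rot": TCP orientation; "contact_force": force on the tool from outside, world axes, zero at the start; "wrist_torque": the same for the moment, N m; "gripper_width": finger opening in m; "grip_force": force on a finger pad.
Only numpy, scipy, OpenCV 4.12 (cv2) and the standard library are available. Lean on these libraries where they do the work, as an engineer would, in place of code of your own. Each camera call takes 0.05 s, during which the arm holds its last target. There are 200 camera calls.

## Task

The can lane on the counter is to be restocked, but somebody has left a honey jar in it, behind the pusher. Lift the jar out and stand it gently, upright on the counter, beside the two jam jars where it belongs; then take the pusher by its yellow post, pull it back against its spring until the front face of its plate is level with the red fill line, and keep holding it there while a colleague loads two cans: finish while still holding it, without letting go. Leave the can in the lane, the price stand and the jam jars as they are.

Things in the scene. Friction and masses are not known exactly. Their poses are not given: they have to be found in the camera images.
- can_lane: Can lane (pusher tray), fixed to the counter: black floor 312 x 88 x 6 mm, low grey rails, clear front lip 48 mm high. Origin on the counter under it; +x to the front lip, away from the robot; the pusher is pulled back to -x. Open from x = -156 mm (rear wall, 28 mm high) to +144 mm (lip), 72 mm wide inside; rail tops 29 mm over the counter, outer faces at y = +-46 mm.
- fill_line (a point): Red fill line, 5 mm wide, painted straight across the lane's floor and over both rails. This point is the middle of the line across the lane, at rail-top height (29 mm over the counter); it sits at x = -69 mm, y = 0 in the lane's frame.
- pusher_body (a joint): How far the spring-fed pusher is pulled back along the lane, in m: about 0 when its plate rests against the last can, 0.1455 when the plate's front face is level with the middle of the red line, 0.163 at the end of its travel. The spring draws it to the front at all times: about 4 N at 0, 8 N at the line; friction 0.4 N.
- post (a point): Top centre of the pusher's yellow upright finger post: round, 16 mm diameter, from 20 mm to 104 mm above the counter. It moves with the pusher, 48 mm behind the front face of its black plate (60 mm wide, top 75 mm above the counter); the pusher's foot ends 20 mm behind the post's axis. Grip it from above from any side.
- plate_edge (a point): Middle of the top edge of the front face of the pusher's black plate (75 mm above the counter). It is to be brought level, along the lane, with the red line.
- honey_jar: Glass honey jar with a red lid, about 58 x 62 mm, 86 mm tall, about 0.36 kg. Origin at the centre of its underside, z up. It starts upright on the lane's floor (6 mm over the counter) between the pusher and the rear wall, where it leaves the pusher no room to reach the line. Grip it round the body from above, fingers over the rails.
- jam_jar_a: Jam jar with a yellow lid, 66 mm diameter, 100 mm tall, standing on the counter. Origin at the centre of its underside. The counter on the lane's side of it is free for the honey jar.
- jam_jar_b: Jam jar with a white lid, 63 x 65 mm, 94 mm tall, standing on the counter beside the other one. Origin at the centre of its underside.
- last_can: Green drink can, 68 mm diameter, 115 mm tall, the last one in the lane, between the front lip and the pusher's plate. Origin at the centre of its underside. Leave it standing there.
- price_stand: Small price-card stand, 45 x 88 mm, 68 mm tall, beside the lane. Origin at the centre of its underside.
Mind the look-alikes: they are no part of the job. What is shaped like the jam_jar_b but black is not meant.

How it is judged (in metres and radians):
On the way, in this order (a step that is already met when the one before it is completed fails the run):
1. the honey jar stands released on the counter beside the jam jars ((horizontal distance between honey_jar and jam_jar_a below 0.18 m or horizontal distance between honey_jar and jam_jar_b below 0.18 m) and height (world z) of honey_jar below 0.004 m and angle between honey_jar's own z axis and vertical below 0.1 rad and linear speed of honey_jar below 0.03 m/s and contact force between honey_jar and the fingers below 0.05 N), for 0.2 s.
2. the pusher is held with its plate at the red line (value of joint pusher_body between 0.1375 and 0.1535 m and velocity of joint pusher_body between -0.02 and 0.02 m/s and contact force between pusher_body and the fingers above 3 N), for 0.5 s.
At the end, for the whole second after the job is handed in: Fingers hold the pusher still (over 3 N), its plate within 8 mm of the red line; the honey jar stands at rest, upright (0.1 rad), on the counter, its centre within 180 mm of a jam jar's centre and not propping the pusher; the last can stands at the front of the lane (all of step 2 and contact force between pusher_body and honey_jar below 0.05 N and contact force between pusher_body and last_can below 0.5 N and (horizontal distance between honey_jar and jam_jar_a below 0.18 m or horizontal distance between honey_jar and jam_jar_b below 0.18 m) and height (world z) of honey_jar below 0.004 m and angle between honey_jar's own z axis and vertical below 0.1 rad and linear speed of honey_jar below 0.03 m/s and x of last_can in the frame of can_lane above 0.085 m and angle between last_can's own z axis and vertical below 0.15 rad); the arm keeps its last pose, push and grip.
It fails at once if the honey jar is dropped or thrown (it moves faster than 0.45 m/s above the counter with no finger on it) (height (world z) of honey_jar above 0.012 m and linear speed of honey_jar above 0.45 m/s and contact force between honey_jar and the fingers below 0.05 N and contact force between honey_jar and the arm below 0.05 N).
It fails at once if the honey jar is tipped over (angle between honey_jar's own z axis and vertical above 0.7 rad).
It fails at once if a jam jar is shifted more than 30 mm (distance of any of jam_jar_a, jam_jar_b from where it was at the start of the episode above 0.03 m).
It fails at once if the price stand is shifted more than 30 mm (distance of price_stand from where it was at the start of the episode above 0.03 m).
It fails at once if the last can is taken out, shifted more than 30 mm or knocked over (distance of last_can from where it was at the start of the episode above 0.03 m or angle between last_can's own z axis and vertical above 0.3 rad).
It also fails if it takes over 51 s, if anything falls off the work surface, if the arm or the gripper's body presses on something with over 40 N, if the wrist force passes 120 N, or if a joint passes its speed limit or range.

## Working session

There is one attempt and no reset: what is moved stays moved. The work goes in short steps, Python scripts to look and compute and a tool call to move; the robot and the scene stay as the last step left them, time stands still between calls to the robot, and variables do not carry over. Pictures are saved under pics/ and viewed, at most 10 in all, crops included, and the job is handed in when it is done.

Besides the shell and the picture viewer there is one more tool, called after "Request:" as name(argument=value, ...), one argument or row to a line, values as JSON. servo_tool: Moves the arm, as the interface text tells. Its arguments: {"type":"object","properties":{"commands":{"type":"array","items":{"type":"object","properties":{"angular":{"type":"array","items":{"type":"number"}},"linear":{"type":"array","items":{"type":"number"}},"claw":{"type":"number"}}}},"grip_force":{"type":"number"}},"required":["commands"]}

```bash
mkdir -p pics; python3 - <<'E'
from workcell import *
import cv2
for n in("side","top"):
    cv2.imwrite(f"pics/{n}0.png",snapshot(n)[:,:,::-1])
    c=camera_info(n);print(n,c["mtx"],c["distortion"],c["T"])
print(get_state())
E
```

```text
side [[499.92372824   0.         323.32831804]
 [  0.         499.92372824 238.93900615]
 [  0.           0.           1.        ]] [-0.02851873  0.          0.          0.          0.        ] [[ 0.99732448  0.04958496 -0.05371418  0.47999545]
 [-0.06947022  0.41415971 -0.90754924 -0.97584988]
 [-0.02275455  0.90885261  0.41649629  0.50591958]
 [ 0.          0.          0.          1.        ]]
top [[441.91104234   0.         324.29013072]
 [  0.         441.91104234 232.74813169]
 [  0.           0.           1.        ]] [-0.03005306  0.          0.          0.          0.        ] [[ 1.56986138e-02  9.88450736e-01 -1.50727225e-01  4.02072655e-01]
 [-9.99876109e-01  1.53459823e-02 -3.50249468e-03 -7.44537232e-02]
 [-1.14898611e-03  1.50763536e-01  9.88569186e-01  1.18774708e+00]
 [ 0.00000000e+00  0.00000000e+00  0.00000000e+00  1.00000000e+00]]
{'time': 0.1, 'joints': array([-8.72691353e+01,  1.40804917e+01,  8.93172471e+01,  1.01658142e-03,
        7.67048523e+01, -9.97435390e+00]), 'dq': array([ 0.05807784, -0.11483025, -0.08788227, -0.03313736,  0.05427859,
        0.05618944]), 'joint_efforts': array([ 5.60341687e-04, -4.16915774e+01, -3.15526342e+01,  6.86830189e-02,
        3.09228385e-02, -5.39627854e-05]), 'position': array([ 0.14295004, -0.63349656,  0.1918578 ]), 'eef_rot': array([-1.79899131e+02, -1.87434802e-02,  1.27049674e+01]), 'contact_force': array([-0.8411133 , -0.36234425, -0.05873684]), 'wrist_torque': array([ 0.03299283, -0.05119889,  0.0570226 ]), 'grip_force': 0.0, 'gripper_width': 0.093977823273678}
```

View pics/side0.png

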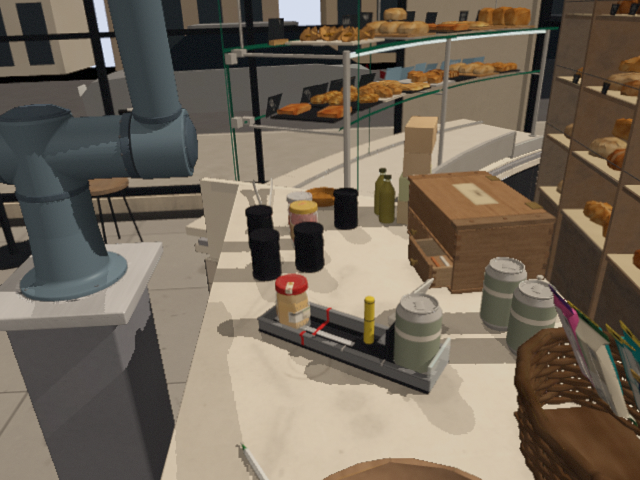

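View pics/top0.png

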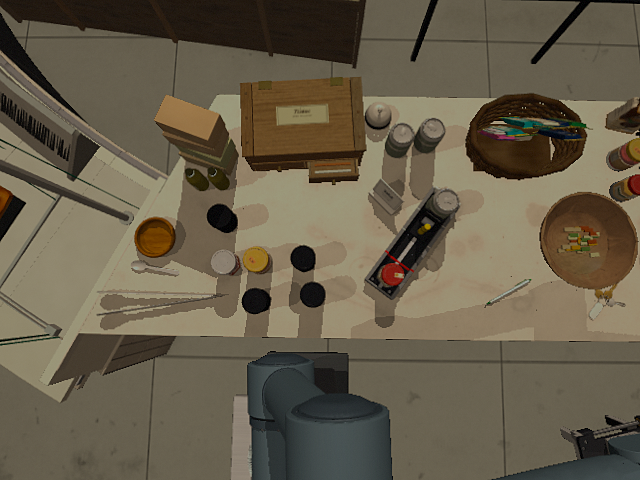

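The side view shows the honey jar (red lid, ~292,285), the post (~369,320) and the can. In the top view the honey lid is at (392,273), post (425,227), can (446,202), yellow jam jar (257,260) and white one (225,262). Black look-alikes are at (303,258), (313,295), (256,300) and (222,218), and the price stand is at (386,196).

```bash
cat > h.py <<'E'
from workcell import *
import cv2, numpy as np
def ray(n,uv):
    c=camera_info(n);p=cv2.undistortPoints(np.array([[uv]],float),np.array(c["mtx"]),np.array(c["distortion"]))[0,0]
    T=np.array(c["T"]);return T[:3,3],T[:3,:3]@[p[0],-p[1],-1]
def pt(n,uv,z):
    o,d=ray(n,uv);return (o+d*(z-o[2])/d[2]).round(4)
def blobs(img,lo,hi,roi,mn=15):
    h=cv2.cvtColor(img,cv2.COLOR_RGB2HSV);m=cv2.inRange(h,np.array(lo),np.array(hi))
    k=np.zeros_like(m);x0,y0,x1,y1=roi;k[y0:y1,x0:x1]=m[y0:y1,x0:x1]
    n,l,s,c=cv2.connectedComponentsWithStats(k)
    return [(c[i].round(1),s[i]) for i in range(1,n) if s[i][4]>=mn]
E
python3 - <<'E'
from h import *
im=cv2.cvtColor(cv2.imread("pics/top0.png"),cv2.COLOR_BGR2RGB)
for nm,lo,hi,roi,z in [("red",(0,170,80),(6,255,255),(360,240,430,300),.092),("yelpost",(22,150,80),(35,255,255),(405,210,445,245),.104),
 ("yellid",(15,120,120),(35,255,255),(240,240,275,280),.1),("black",(0,0,0),(180,255,45),(200,200,330,320),.094)]:
    for c,s in blobs(im,lo,hi,roi): print(nm,c,s,pt("top",c,z))
cv2.imwrite("pics/c1.png",cv2.resize(im[175:310,350:470,::-1],None,fx=4.4,fy=4.4,interpolation=cv2.INTER_CUBIC))
s=cv2.imread("pics/top0.png");cv2.imwrite("pics/c2.png",cv2.resize(s[195:325,200:350],None,fx=4,fy=4,interpolation=cv2.INTER_CUBIC))
E
```

```text
red [392.8 271.8] [382 250  32  36 411] [ 0.4739 -0.2418  0.092 ]
yelpost [426.9 226.3] [424 224   7   6  33] [ 0.5875 -0.3258  0.104 ]
yellid [255.1 258.4] [243 246  25  25 473] [0.5012 0.0993 0.1   ]
black [221.8 218.1] [207 204  31  29 640] [0.6022 0.1884 0.094 ]
black [302.9 258.3] [291 246  24  26 504] [ 0.5039 -0.0185  0.094 ]
black [312.1 294.4] [300 282  25  25 503] [ 0.4154 -0.0431  0.094 ]
black [255.7 300.6] [242 288  29  26 584] [0.3981 0.0948 0.094 ]
```

View pics/c1.png

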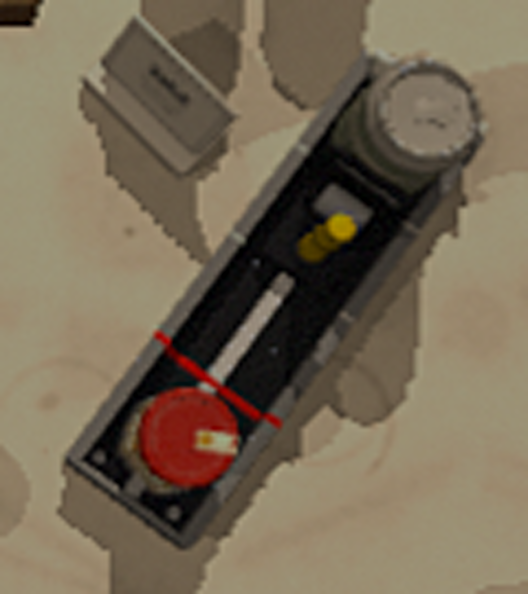

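View pics/c2.png

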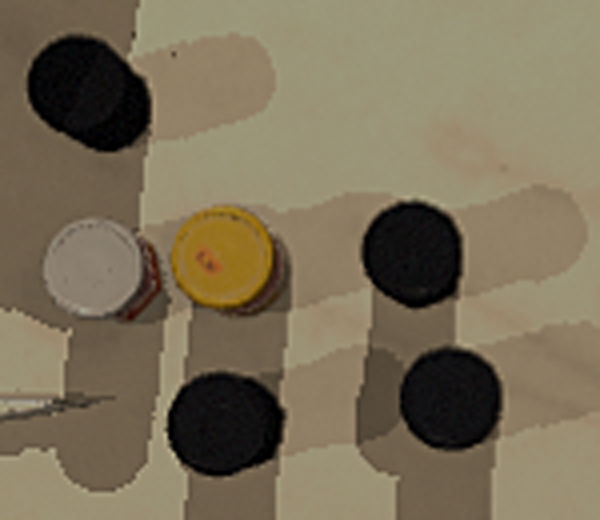

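The crops show the lane at about -36° yaw, with red line ends at crop (156,334) and (281,424), rear corners (66,463) and (185,548), and left front corner (~365,58). Lid centre is (188,438). There is free counter beside the yellow jar, up-right of it.

```bash
python3 - <<'E'
from h import *
f=lambda u,v,z:pt("top",(350+u/4.4,175+v/4.4),z)
rl,rr,fl=f(66,463,.029),f(185,548,.028),f(365,58,.035)
a,b=f(156,334,.029),f(281,424,.029)
print("corners",rl,rr,fl,"w",np.linalg.norm(rl-rr),"L",np.linalg.norm(rl[:2]-fl[:2]))
print("line",a,b,(a+b)/2,np.linalg.norm(a-b))
for d in(fl-rl,): print("yaw rail",np.degrees(np.arctan2(d[1],d[0])))
for d in(a-b,rl-rr): print("yaw from line",np.degrees(np.arctan2(d[1],d[0]))-90)
lid=f(188,438,.092);can=f(428,110,.115);post=f(341,228,.104)
print("lid",lid,"can",can,"post",post)
for p,q in((lid,can),(post,can),(lid,post),((a+b)/2,post)):
    d=q-p;print(np.degrees(np.arctan2(d[1],d[0])),np.linalg.norm(d[:2]))
im=cv2.cvtColor(cv2.imread("pics/side0.png"),cv2.COLOR_BGR2RGB)
for c,s in blobs(im,(22,150,80),(35,255,255),(355,285,385,350)): print("post side",c,s,pt("side",(s[0]+s[2]/2,s[1]+2.5),.104))
for c,s in blobs(im,(0,170,80),(6,255,255),(260,260,340,350)): print("red side",c,s)
print("drawer",pt("top",(333,182),.1))
E
```

```text
corners [ 0.455  -0.1786  0.029 ] [ 0.4061 -0.2491  0.028 ] [ 0.7034 -0.3602  0.035 ] w 0.08580477842171727 L 0.3077029736612892
line [ 0.5328 -0.2324  0.029 ] [ 0.48   -0.3067  0.029 ] [ 0.5064  -0.26955  0.029  ] 0.09115004114096716
yaw rail -36.1697500649365
yaw from line -35.398841204795374
yaw from line -34.745835322095814
lid [ 0.4672 -0.2415  0.092 ] can [ 0.6528 -0.3754  0.115 ] post [ 0.5862 -0.3273  0.104 ]
-35.80833700156075 0.22885927990798194
-35.83765295427831 0.08215333225134573
-35.7919204697513 0.1467059644322616
-35.89266568774557 0.09850432731611346
post side [368.7 320.4] [364 297  10  47 434] [ 0.5856 -0.329   0.104 ]
red side [290.8 284.1] [276 276  31  19 402]
red side [322.9 322.6] [312 308  19  27  78]
red side [302.  337.4] [300 331   5  14  28]
drawer [ 0.6984 -0.0906  0.1   ]
```

Request:
servo_tool(
  commands=[
    {"linear": [0.0162,0.0196,-0.001],"angular": [0,0,-2.43],"claw": 0},
    {"linear": [0.0162,0.0196,-0.001],"angular": [0,0,-2.43],"claw": 0},
    {"linear": [0.0162,0.0196,-0.001],"angular": [0,0,-2.43],"claw": 0},
    {"linear": [0.0162,0.0196,-0.001],"angular": [0,0,-2.43],"claw": 0},
    {"linear": [0.0162,0.0196,-0.001],"angular": [0,0,-2.43],"claw": 0},
    {"linear": [0.0162,0.0196,-0.001],"angular": [0,0,-2.43],"claw": 0},
    {"linear": [0.0162,0.0196,-0.001],"angular": [0,0,-2.43],"claw": 0},
    {"linear": [0.0162,0.0196,-0.001],"angular": [0,0,-2.43],"claw": 0},
    {"linear": [0.0162,0.0196,-0.001],"angular": [0,0,-2.43],"claw": 0},
    {"linear": [0.0162,0.0196,-0.001],"angular": [0,0,-2.43],"claw": 0},
    {"linear": [0.0162,0.0196,-0.001],"angular": [0,0,-2.43],"claw": 0},
    {"linear": [0.0162,0.0196,-0.001],"angular": [0,0,-2.43],"claw": 0},
    {"linear": [0.0162,0.0196,-0.001],"angular": [0,0,-2.43],"claw": 0},
    {"linear": [0.0162,0.0196,-0.001],"angular": [0,0,-2.43],"claw": 0},
    {"linear": [0.0162,0.0196,-0.001],"angular": [0,0,-2.43],"claw": 0},
    {"linear": [0.0162,0.0196,-0.001],"angular": [0,0,-2.43],"claw": 0},
    {"linear": [0.0162,0.0196,-0.001],"angular": [0,0,-2.43],"claw": 0},
    {"linear": [0.0162,0.0196,-0.001],"angular": [0,0,-2.43],"claw": 0},
    {"linear": [0.0162,0.0196,-0.001],"angular": [0,0,-2.43],"claw": 0},
    {"linear": [0,0,0],"claw": 0},
  ],
  grip_force=25,
)

```text
invalid input
```

Request:
servo_tool(
  commands=[
    {"linear": [0.0162,0.0196,-0.001],"angular": [0,0,-2.43],"claw": 0},
    {"linear": [0.0162,0.0196,-0.001],"angular": [0,0,-2.43],"claw": 0},
    {"linear": [0.0162,0.0196,-0.001],"angular": [0,0,-2.43],"claw": 0},
    {"linear": [0.0162,0.0196,-0.001],"angular": [0,0,-2.43],"claw": 0},
    {"linear": [0.0162,0.0196,-0.001],"angular": [0,0,-2.43],"claw": 0},
    {"linear": [0.0162,0.0196,-0.001],"angular": [0,0,-2.43],"claw": 0},
    {"linear": [0.0162,0.0196,-0.001],"angular": [0,0,-2.43],"claw": 0},
    {"linear": [0.0162,0.0196,-0.001],"angular": [0,0,-2.43],"claw": 0},
    {"linear": [0.0162,0.0196,-0.001],"angular": [0,0,-2.43],"claw": 0},
    {"linear": [0.0162,0.0196,-0.001],"angular": [0,0,-2.43],"claw": 0},
    {"linear": [0.0162,0.0196,-0.001],"angular": [0,0,-2.43],"claw": 0},
    {"linear": [0.0162,0.0196,-0.001],"angular": [0,0,-2.43],"claw": 0},
    {"linear": [0.0162,0.0196,-0.001],"angular": [0,0,-2.43],"claw": 0},
    {"linear": [0.0162,0.0196,-0.001],"angular": [0,0,-2.43],"claw": 0},
    {"linear": [0.0162,0.0196,-0.001],"angular": [0,0,-2.43],"claw": 0},
    {"linear": [0.0162,0.0196,-0.001],"angular": [0,0,-2.43],"claw": 0},
    {"linear": [0.0162,0.0196,-0.001],"angular": [0,0,-2.43],"claw": 0},
    {"linear": [0.0162,0.0196,-0.001],"angular": [0,0,-2.43],"claw": 0},
    {"linear": [0.0162,0.0196,-0.001],"angular": [0,0,-2.43],"claw": 0},
    {"linear": [0.0162,0.0196,-0.001],"angular": [0,0,-2.43],"claw": 0},
  ],
  grip_force=25,
)

```text
time: 1.77
position: [0.4674, -0.2408, 0.1724]
eef_rot: [-180.0, 0.0, -36.0]
contact_force: [-0.0, -0.1, 0.2]
gripper_width: 0.0941
grip_force: 0.0
```

Request:
servo_tool(
  commands=[
    {"linear": [0,-0.0006,-0.012],"angular": [0,0,0],"claw": 0},
    {"linear": [0,0,-0.012],"angular": [0,0,0],"claw": 0},
    {"linear": [0,0,-0.012],"angular": [0,0,0],"claw": 0},
    {"linear": [0,0,-0.012],"angular": [0,0,0],"claw": 0},
    {"linear": [0,0,-0.012],"angular": [0,0,0],"claw": 0},
    {"linear": [0,0,-0.012],"angular": [0,0,0],"claw": 0},
    {"linear": [0,0,-0.012],"angular": [0,0,0],"claw": 0},
    {"linear": [0,0,-0.012],"angular": [0,0,0],"claw": 0},
    {"linear": [0,0,-0.012],"angular": [0,0,0],"claw": 0},
    {"linear": [0,0,0],"angular": [0,0,0],"claw": 0},
    {"linear": [0,0,0],"angular": [0,0,0],"claw": 0.2},
    {"linear": [0,0,0],"angular": [0,0,0],"claw": 0.3},
    {"linear": [0,0,0],"angular": [0,0,0],"claw": 0.4},
    {"linear": [0,0,0],"angular": [0,0,0],"claw": 0.5},
    {"linear": [0,0,0],"angular": [0,0,0],"claw": 0.6},
    {"linear": [0,0,0],"angular": [0,0,0],"claw": 0.6},
  ],
  grip_force=25,
)

```text
time: 3.1
position: [0.4674, -0.2428, 0.0654]
eef_rot: [-180.0, -0.1, -35.9]
contact_force: [1.3, 2.6, 1.3]
gripper_width: 0.0572
grip_force: 1.1
```

Request:
servo_tool(
  commands=[
    {"linear": [0,0,0],"angular": [0,0,0],"claw": 1},
    {"linear": [0,0,0],"angular": [0,0,0],"claw": 1},
    {"linear": [0,0,0],"angular": [0,0,0],"claw": 1},
    {"linear": [0,0,0.003],"angular": [0,0,0],"claw": 1},
    {"linear": [0,0,0.005],"angular": [0,0,0],"claw": 1},
    {"linear": [0,0,0.008],"angular": [0,0,0],"claw": 1},
    {"linear": [0,0,0.01],"angular": [0,0,0],"claw": 1},
    {"linear": [0,0,0.01],"angular": [0,0,0],"claw": 1},
  ],
  grip_force=25,
)

```text
time: 3.77
position: [0.4668, -0.2426, 0.1016]
eef_rot: [180.0, 0.0, -35.9]
contact_force: [1.0, -0.5, -2.7]
gripper_width: 0.0557
grip_force: 25.0
```

Request:
servo_tool(
  commands=[
    {"linear": [0,0,0.014],"angular": [0,0,0],"claw": 1},
    {"linear": [0,0,0.018],"angular": [0,0,0],"claw": 1},
    {"linear": [0,0,0.02],"angular": [0,0,0],"claw": 1},
    {"linear": [0,0,0.02],"angular": [0,0,0],"claw": 1},
    {"linear": [0.004,0.01,0.012],"angular": [0,0,0],"claw": 1},
    {"linear": [0.008,0.0185,0.004],"angular": [0,0,0],"claw": 1},
    {"linear": [0.009,0.0205,0],"angular": [0,0,0],"claw": 1},
    {"linear": [0.009,0.0205,0],"angular": [0,0,0],"claw": 1},
    {"linear": [0.009,0.0205,0],"angular": [0,0,0],"claw": 1},
    {"linear": [0.009,0.0205,0],"angular": [0,0,0],"claw": 1},
    {"linear": [0.009,0.0205,0],"angular": [0,0,0],"claw": 1},
    {"linear": [0.009,0.0205,0],"angular": [0,0,0],"claw": 1},
    {"linear": [0.009,0.0205,0],"angular": [0,0,0],"claw": 1},
    {"linear": [0.009,0.0205,0],"angular": [0,0,0],"claw": 1},
    {"linear": [0.009,0.0205,0],"angular": [0,0,0],"claw": 1},
    {"linear": [0.009,0.0205,0],"angular": [0,0,0],"claw": 1},
    {"linear": [0.009,0.0205,0],"angular": [0,0,0],"claw": 1},
    {"linear": [0.008,0.0185,0],"angular": [0,0,0],"claw": 1},
    {"linear": [0.004,0.01,0],"angular": [0,0,0],"claw": 1},
    {"linear": [0,0,0],"angular": [0,0,0],"claw": 1},
  ],
  grip_force=25,
)

```text
time: 5.43
position: [0.5902, 0.0421, 0.189]
eef_rot: [-180.0, 0.0, -35.7]
contact_force: [-0.2, 0.2, -4.4]
gripper_width: 0.0558
grip_force: 25.0
```

```bash
python3 - <<'E'
from h import *
cv2.imwrite("pics/t1.png",snapshot("top")[130:330,180:460,::-1]);cv2.imwrite("pics/s1.png",snapshot("side")[:,:,::-1])
s=get_state();print(s["position"],s["contact_force"],s["joints"])
E
```

```text
[0.58964816 0.03979052 0.18883002] [-0.70213343 -0.2596605  -4.10545716] [-7.10509261e+00  6.46481811e+00  9.83206045e+01 -3.67770204e-02
  7.52419730e+01  1.18759117e+02]
```

View pics/s1.png

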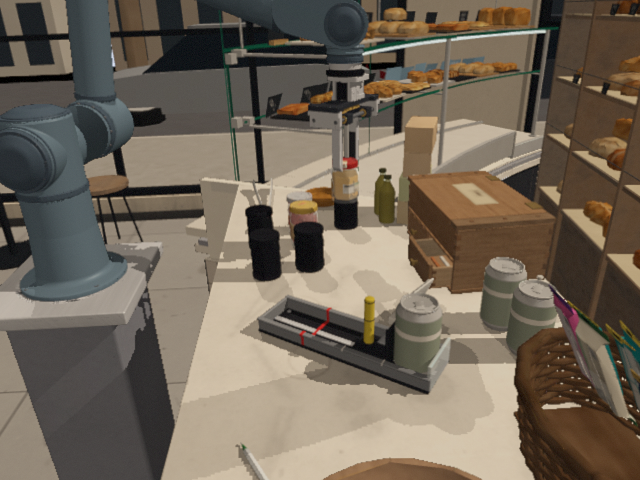

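The honey jar hangs upright in the gripper (345,180), the lane is clear, and the pusher and can are unchanged.

Request:
servo_tool(
  commands=[
    {"linear": [0,0,-0.008],"angular": [0,0,0],"claw": 1},
    {"linear": [0,0,-0.014],"angular": [0,0,0],"claw": 1},
    {"linear": [0,0,-0.014],"angular": [0,0,0],"claw": 1},
    {"linear": [0,0,-0.014],"angular": [0,0,0],"claw": 1},
    {"linear": [0,0,-0.014],"angular": [0,0,0],"claw": 1},
    {"linear": [0,0,-0.014],"angular": [0,0,0],"claw": 1},
    {"linear": [0,0,-0.014],"angular": [0,0,0],"claw": 1},
    {"linear": [0,0,-0.014],"angular": [0,0,0],"claw": 1},
    {"linear": [0,0,-0.01],"angular": [0,0,0],"claw": 1},
    {"linear": [0,0,-0.004],"angular": [0,0,0],"claw": 1},
    {"linear": [0,0,-0.003],"angular": [0,0,0],"claw": 1},
    {"linear": [0,0,-0.002],"angular": [0,0,0],"claw": 1},
    {"linear": [0,0,-0.001],"angular": [0,0,0],"claw": 1},
    {"linear": [0,0,0],"angular": [0,0,0],"claw": 1},
    {"linear": [0,0,0],"angular": [0,0,0],"claw": 1},
  ],
)

```text
time: 6.78
position: [0.5905, 0.0398, 0.0635]
eef_rot: [-180.0, -0.1, -35.9]
contact_force: [-0.2, -0.4, -3.8]
gripper_width: 0.0552
grip_force: 25.0
```

Request:
servo_tool(
  commands=[
    {"linear": [0,0,-0.001],"angular": [0,0,0],"claw": 1},
    {"linear": [0,0,-0.001],"angular": [0,0,0],"claw": 1},
    {"linear": [0,0,-0.001],"angular": [0,0,0],"claw": 1},
    {"linear": [0,0,-0.0005],"angular": [0,0,0],"claw": 1},
    {"linear": [0,0,0],"angular": [0,0,0],"claw": 1},
    {"linear": [0,0,0],"angular": [0,0,0],"claw": 1},
  ],
)

```text
time: 7.28
position: [0.59, 0.0398, 0.0594]
eef_rot: [-180.0, -0.0, -35.9]
contact_force: [-0.0, -0.2, -2.3]
gripper_width: 0.0554
grip_force: 25.0
```

Request:
servo_tool(
  commands=[
    {"linear": [0,0,-0.0005],"angular": [0,0,0],"claw": 1},
    {"linear": [0,0,-0.0005],"angular": [0,0,0],"claw": 1},
    {"linear": [0,0,0],"angular": [0,0,0],"claw": 1},
    {"linear": [0,0,0],"angular": [0,0,0],"claw": 1},
  ],
)

```text
time: 7.62
position: [0.5905, 0.0396, 0.0593]
eef_rot: [-180.0, -0.1, -35.9]
contact_force: [-1.7, -0.2, 6.1]
gripper_width: 0.0557
grip_force: 25.0
```

Request:
servo_tool(
  commands=[
    {"linear": [0,0,0],"angular": [0,0,0],"claw": 0.36},
    {"linear": [0,0,0],"angular": [0,0,0],"claw": 0.3},
    {"linear": [0,0,0],"angular": [0,0,0],"claw": 0.2},
    {"linear": [0,0,0],"angular": [0,0,0],"claw": 0.1},
    {"linear": [0,0,0],"angular": [0,0,0],"claw": 0.05},
    {"linear": [0,0,0],"angular": [0,0,0],"claw": 0.05},
    {"linear": [0,0,0.01],"angular": [0,0,0],"claw": 0.05},
    {"linear": [0,0,0.014],"angular": [0,0,0],"claw": 0.05},
    {"linear": [0,0,0.014],"angular": [0,0,0],"claw": 0.05},
    {"linear": [0,0,0.014],"angular": [0,0,0],"claw": 0.05},
    {"linear": [0,0,0.02],"angular": [0,0,0],"claw": 0.05},
    {"linear": [0,0,0.025],"angular": [0,0,0],"claw": 0.05},
    {"linear": [0,0,0.025],"angular": [0,0,0],"claw": 0.05},
  ],
)

```text
time: 8.7
position: [0.5897, 0.0399, 0.1818]
eef_rot: [180.0, 0.0, -35.9]
contact_force: [0.5, 0.2, -0.6]
gripper_width: 0.0892
grip_force: 0.0
```

Request:
servo_tool(
  commands=[
    {"linear": [0,-0.01,0],"angular": [0,0,0],"claw": 0.2},
    {"linear": [0,-0.02,0],"angular": [0,0,0],"claw": 0.2},
    {"linear": [0,-0.024,0],"angular": [0,0,0],"claw": 0.2},
    {"linear": [0,-0.024,0],"angular": [0,0,0],"claw": 0.2},
    {"linear": [0,-0.024,0],"angular": [0,0,0],"claw": 0.2},
    {"linear": [0,-0.024,0],"angular": [0,0,0],"claw": 0.2},
    {"linear": [0,-0.024,0],"angular": [0,0,0],"claw": 0.2},
    {"linear": [0,-0.024,0],"angular": [0,0,0],"claw": 0.2},
    {"linear": [0,-0.024,0],"angular": [0,0,0],"claw": 0.2},
    {"linear": [0,-0.024,0],"angular": [0,0,0],"claw": 0.2},
    {"linear": [0,-0.024,0],"angular": [0,0,0],"claw": 0.2},
    {"linear": [0,-0.024,0],"angular": [0,0,0],"claw": 0.2},
    {"linear": [0,-0.024,0],"angular": [0,0,0],"claw": 0.2},
    {"linear": [0,-0.024,0],"angular": [0,0,0],"claw": 0.2},
    {"linear": [-0.004,-0.024,0],"angular": [0,0,0],"claw": 0.2},
    {"linear": [0,-0.02,0],"angular": [0,0,0],"claw": 0.2},
    {"linear": [0,-0.0055,0],"angular": [0,0,0],"claw": 0.2},
    {"linear": [0,0,0],"angular": [0,0,0],"claw": 0.2},
  ],
)

```text
time: 10.2
position: [0.5853, -0.329, 0.1798]
eef_rot: [-180.0, 0.0, -36.0]
contact_force: [0.3, -0.9, 0.3]
gripper_width: 0.0756
grip_force: 0.0
```

```bash
python3 - <<'E'
from h import *
t=snapshot("top");cv2.imwrite("pics/t2.png",cv2.resize(t[150:330,190:460,::-1],None,fx=2.9,fy=2.9))
for c,s in blobs(t,(0,170,80),(6,255,255),(265,200,320,250)): print("honey",c,s,pt("top",c,.086))
for c,s in blobs(t,(15,120,120),(35,255,255),(240,240,275,280)): print("yel",c,s[4],pt("top",c,.1))
print(get_state()["position"])
E
```

```text
honey [279.5 224. ] [270 214  22  21 306] [0.5907 0.0431 0.086 ]
yel [255.  258.5] 479 [0.5009 0.0996 0.1   ]
[ 0.58559073 -0.32772467  0.17979564]
```

View pics/t2.png

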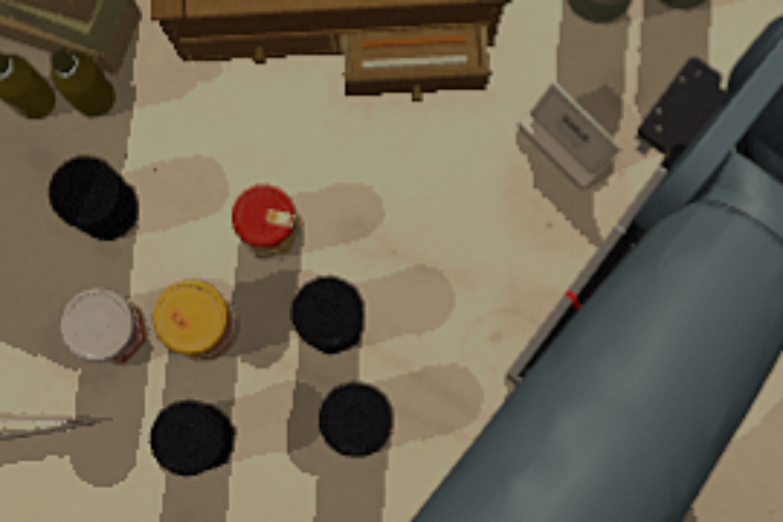

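The honey jar stands upright at crop (263,216), about 0.106 m from the yellow jam jar. The jam jars and price stand have not moved.

Request:
servo_tool(
  commands=[
    {"linear": [0,0,-0.008],"angular": [0,0,0],"claw": 0.3},
    {"linear": [0,0,-0.012],"angular": [0,0,0],"claw": 0.3},
    {"linear": [0,0,-0.013],"angular": [0,0,0],"claw": 0.3},
    {"linear": [0,0,-0.013],"angular": [0,0,0],"claw": 0.3},
    {"linear": [0,0,-0.013],"angular": [0,0,0],"claw": 0.3},
    {"linear": [0,0,-0.013],"angular": [0,0,0],"claw": 0.3},
    {"linear": [0,0,-0.012],"angular": [0,0,0],"claw": 0.3},
    {"linear": [0,0,-0.011],"angular": [0,0,0],"claw": 0.3},
    {"linear": [0,0,0],"angular": [0,0,0],"claw": 0.4},
    {"linear": [0,0,0],"angular": [0,0,0],"claw": 0.5},
    {"linear": [0,0,0],"angular": [0,0,0],"claw": 0.6},
    {"linear": [0,0,0],"angular": [0,0,0],"claw": 0.7},
    {"linear": [0,0,0],"angular": [0,0,0],"claw": 0.8},
    {"linear": [0,0,0],"angular": [0,0,0],"claw": 1},
    {"linear": [0,0,0],"angular": [0,0,0],"claw": 1},
    {"linear": [0,0,0],"angular": [0,0,0],"claw": 1},
  ],
  grip_force=45,
)

```text
time: 11.58
position: [0.5865, -0.3272, 0.0857]
eef_rot: [-179.9, -0.0, -35.9]
contact_force: [5.7, 8.1, 1.6]
gripper_width: 0.0159
grip_force: 4.9
```

Request:
servo_tool(
  commands=[
    {"linear": [0,0,0],"angular": [0,0,0],"claw": 1},
    {"linear": [0,0,0],"angular": [0,0,0],"claw": 1},
    {"linear": [-0.0065,0.0047,0],"angular": [0,0,0],"claw": 1},
    {"linear": [-0.0065,0.0047,0],"angular": [0,0,0],"claw": 1},
    {"linear": [-0.0065,0.0047,0],"angular": [0,0,0],"claw": 1},
    {"linear": [-0.0065,0.0047,0],"angular": [0,0,0],"claw": 1},
    {"linear": [-0.0065,0.0047,0],"angular": [0,0,0],"claw": 1},
    {"linear": [-0.0065,0.0047,0],"angular": [0,0,0],"claw": 1},
    {"linear": [-0.0065,0.0047,0],"angular": [0,0,0],"claw": 1},
    {"linear": [-0.0065,0.0047,0],"angular": [0,0,0],"claw": 1},
    {"linear": [-0.0065,0.0047,0],"angular": [0,0,0],"claw": 1},
    {"linear": [-0.0065,0.0047,0],"angular": [0,0,0],"claw": 1},
    {"linear": [-0.0065,0.0047,0],"angular": [0,0,0],"claw": 1},
    {"linear": [-0.0065,0.0047,0],"angular": [0,0,0],"claw": 1},
    {"linear": [-0.0065,0.0047,0],"angular": [0,0,0],"claw": 1},
    {"linear": [-0.0065,0.0047,0],"angular": [0,0,0],"claw": 1},
    {"linear": [-0.0065,0.0047,0],"angular": [0,0,0],"claw": 1},
    {"linear": [-0.0065,0.0047,0],"angular": [0,0,0],"claw": 1},
    {"linear": [-0.0065,0.0047,0],"angular": [0,0,0],"claw": 1},
  ],
  grip_force=45,
)

```text
time: 13.17
position: [0.4781, -0.2476, 0.0857]
eef_rot: [-179.8, -0.4, -35.9]
contact_force: [11.9, 2.0, -5.4]
gripper_width: 0.0138
grip_force: 45.0
```

Request:
servo_tool(
  commands=[
    {"linear": [-0.0065,0.0047,0],"angular": [0,0,0],"claw": 1},
    {"linear": [0,0,0],"angular": [0,0,0],"claw": 1},
    {"linear": [0,0,0],"angular": [0,0,0],"claw": 1},
    {"linear": [0,0,0],"angular": [0,0,0],"claw": 1},
  ],
)

```text
time: 13.5
position: [0.4716, -0.2429, 0.0857]
eef_rot: [-179.8, -0.4, -35.9]
contact_force: [10.3, 2.7, -5.2]
gripper_width: 0.0139
grip_force: 45.0
```

```bash
python3 - <<'E'
from h import *
s=get_state();print(s["position"],s["contact_force"],s["gripper_width"],s["grip_force"])
im=snapshot("side");cv2.imwrite("pics/s3.png",cv2.resize(im[265:395,245:455,::-1],None,fx=3.8,fy=3.8,interpolation=cv2.INTER_CUBIC))
im=snapshot("top");cv2.imwrite("pics/t3.png",cv2.resize(im[165:315,350:480,::-1],None,fx=4,fy=4,interpolation=cv2.INTER_CUBIC))
d=s["position"][:2]-np.array([.5865,-.3272]);a=np.radians(-35.9);u=np.array([np.cos(a),np.sin(a)])
print("pull",-d@u,"lat",d@[-u[1],u[0]])
E
```

```text
[ 0.47157096 -0.242871    0.08574175] [10.30382121  2.66580405 -5.24311154] 0.013886594897137552 44.99636650085449
pull 0.14254550571492589 lat 0.0009187918166705144
```

View pics/s3.png

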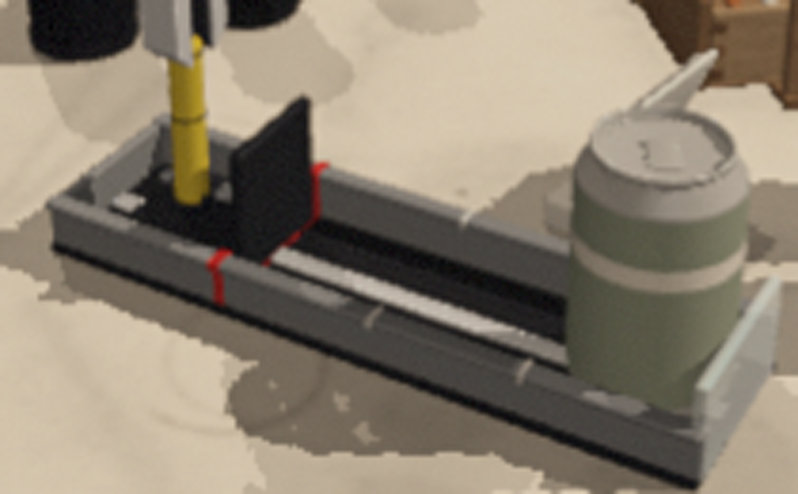

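The plate stands close to the red line, gripped by the post. Its top front edge runs from about crop (240,152) to (308,97), and the can is in place. I'll measure it.

```bash
python3 - <<'E'
from h import *
a=np.radians(-35.9);u=np.array([np.cos(a),np.sin(a)]);n=np.array([-u[1],u[0]])
m=np.array([.5064,-.2696]) # line middle, top view
f=lambda U,V,z:pt("side",(245+U/3.8,265+V/3.8),z)
L=lambda p:((p[:2]-m)@u*1e3).round(1).tolist()+0 if 0 else [round(float((p[:2]-m)@u*1e3),1),round(float((p[:2]-m)@n*1e3),1)]
for nm,U,V,z in[("line near rail",220,256,.029),("line far rail",321,167,.029),("plate near",240,152,.075),("plate far",308,97,.075)]: print(nm,L(f(U,V,z)))
im=cv2.cvtColor(cv2.imread("pics/s3.png"),cv2.COLOR_BGR2RGB)
# yellow post in side crop, middle ring row, axis height from the ray crossing the lane's centre plane
for c,s in blobs(im,(18,120,60),(38,255,255),(150,20,230,220),100):
    print("post",c,s)
    for V in(80,160,195):
        r=cv2.inRange(cv2.cvtColor(im,cv2.COLOR_RGB2HSV),(18,120,60),(38,255,255))[V];x=np.where(r[150:230])[0]+150
        o,d=ray("side",(245+x.mean()/3.8,265+V/3.8))
        t=((m-o[:2])@n)/(d[:2]@n);p=o+d*t;print(V,x.min(),x.max(),L(p),"z",p[2])
E
```

```text
line near rail [-2.6, -36.3]
line far rail [-1.6, 45.3]
plate near [0.7, -22.8]
plate far [1.8, 30.3]
post [189.  129.5] [ 169   33   41  172 5048]
80 170 202 [-42.5, -0.0] z 0.08624161250477497
160 173 209 [-42.2, -0.0] z 0.04488481940056133
195 174 204 [-44.4, -0.0] z 0.025463552480911922
```

View pics/t3.png

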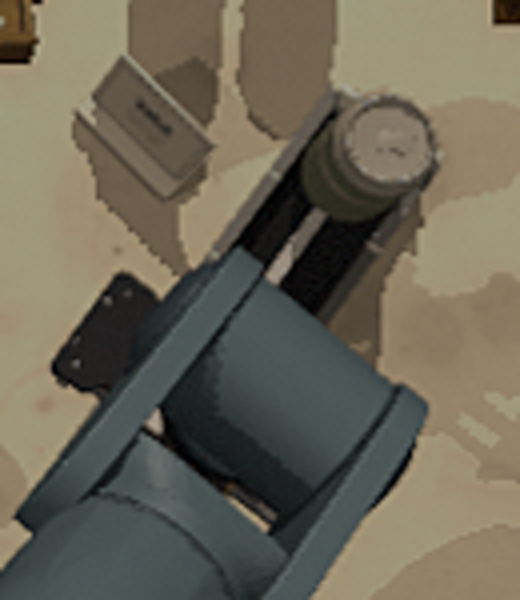

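The side view puts the plate about 4 mm in front of the line, which matches the TCP pull of 142.5 mm. In the top view the can and price stand have not moved. I'll pull 4 mm more.

Request:
servo_tool(
  commands=[
    {"linear": [-0.0011,0.0008,0],"angular": [0,0,0],"claw": 1},
    {"linear": [-0.0011,0.0008,0],"angular": [0,0,0],"claw": 1},
    {"linear": [-0.0011,0.0007,0],"angular": [0,0,0],"claw": 1},
    {"linear": [0,0,0],"angular": [0,0,0],"claw": 1},
    {"linear": [0,0,0],"angular": [0,0,0],"claw": 1},
    {"linear": [0,0,0],"angular": [0,0,0],"claw": 1},
    {"linear": [0,0,0],"angular": [0,0,0],"claw": 1},
    {"linear": [0,0,0],"angular": [0,0,0],"claw": 1},
    {"linear": [0,0,0],"angular": [0,0,0],"claw": 1},
    {"linear": [0,0,0],"angular": [0,0,0],"claw": 1},
    {"linear": [0,0,0],"angular": [0,0,0],"claw": 1},
    {"linear": [0,0,0],"angular": [0,0,0],"claw": 1},
  ],
)

```text
time: 14.6
position: [0.4684, -0.2406, 0.0857]
eef_rot: [-179.8, -0.4, -35.9]
contact_force: [12.7, 2.8, -4.5]
gripper_width: 0.0139
grip_force: 45.0
```

```bash
python3 - <<'E'
from h import *
s=get_state();print(s["position"],s["contact_force"],s["gripper_width"],s["grip_force"])
im=snapshot("side");cv2.imwrite("pics/s4.png",cv2.resize(im[265:345,245:355,::-1],None,fx=7,fy=7,interpolation=cv2.INTER_CUBIC))
E
```

```text
[ 0.46844164 -0.24059777  0.08570921] [12.71411472  2.76231675 -4.5261442 ] 0.01391071767657394 44.99625384807587
```

View pics/s4.png

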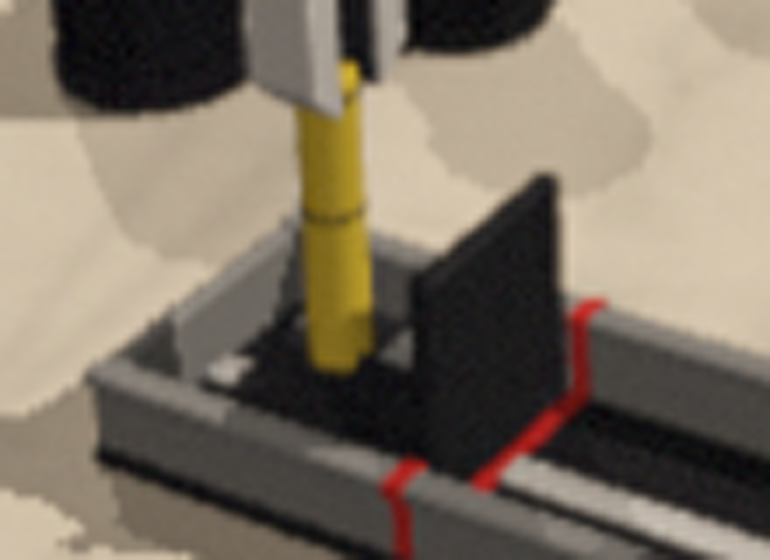

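```bash
python3 - <<'E'
from h import *
a=np.radians(-35.9);u=np.array([np.cos(a),np.sin(a)]);n=np.array([-u[1],u[0]])
m=np.array([.5064,-.2696])
f=lambda U,V,z:pt("side",(245+U/7,265+V/7),z)
L=lambda p:[round(float((p[:2]-m)@q*1e3),1) for q in(u,n)]
for nm,U,V,z in[("near rail in",420,465,.029),("near rail out",388,487,.029),("far rail in",578,312,.029),("far rail out",596,302,.029),("floor far",577,405,.006),("floor near",487,478,.006),("plate far",556,180,.075),("plate near",425,275,.075),("plate bot far",565,400,.01),("plate bot near",445,470,.01)]: print(nm,L(f(U,V,z)))
# post axis at three heights, both sides, and the same for the start picture
for fn,x0,y0,k in(("s4",245,265,7),("side0",0,0,1)):
    im=cv2.cvtColor(cv2.imread(f"pics/{fn}.png"),cv2.COLOR_BGR2HSV);M=cv2.inRange(im,(18,120,60),(38,255,255))
    for V in((120,180,240,300) if k==7 else (310,320,330,335)):
        x=np.where(M[V])[0]; x=x if k==7 else x[(x>355)&(x<385)]
        o,d=ray("side",(x0+x.mean()/k,y0+V/k));t=((m-o[:2])@n)/(d[:2]@n);p=o+d*t;print(fn,V,x.min(),x.max(),L(p),p[2].round(3))
E
```

```text
near rail in [-1.1, -32.4]
near rail out [-2.7, -43.4]
far rail in [-3.3, 41.9]
far rail out [-1.9, 48.1]
floor far [-0.3, 35.6]
floor near [-3.0, -2.0]
plate far [-0.3, 28.4]
plate near [-4.0, -23.0]
plate bot far [-0.9, 30.9]
plate bot near [-10.4, -9.0]
s4 120 298 359 [-46.3, -0.0] 0.093
s4 180 303 361 [-46.2, -0.0] 0.076
s4 240 302 367 [-46.5, -0.0] 0.059
s4 300 305 373 [-46.2, -0.0] 0.042
side0 310 365 373 [98.4, -0.0] 0.084
side0 320 365 373 [98.8, -0.0] 0.066
side0 330 364 373 [98.2, 0.0] 0.047
side0 335 363 373 [97.5, -0.0] 0.037
```

```bash
python3 -c "
from workcell import *
print(job_done())"
```

```text
the job is handed in; nothing more can be done
None
```

I've handed the job in; no verdict came back. The honey jar stands upright beside the jam jars, about 0.11 m from the yellow-lidded one, and the gripper holds the pusher at 45 N with its plate about 1 mm from the red line.

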